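Find the jar that lost its vacuum

ROBOT

A 6-joint arm with a two-finger parallel gripper is mounted at the origin on the work surface. World frame = base frame: x ahead of the robot, y to its left, z up, the work surface at z = 0. Lengths are in m, angles in degrees, forces in N, time in s.
With the tool pointing down it reaches from about 0.35 to 0.875 m from the base axis. Payload 4.2 kg.
Tool frame: the origin (TCP) lies at the very end of the fingers, on their centre line; the grasp point (between the pads) lies 19 mm behind it (ctrl.grasp_offset is the distance from the TCP to the grasp point, in m); z points along the fingers, y is the line along which they close (so a half turn about z gives the same grasp; the last joint's range is limited). The gripper opens to 85 mm and grips with 20 to 120 N. Pads are 22 mm wide; open, the fingers measure 114 mm over their backs; the gripper's body (76 mm by 85 mm) begins 54 mm behind the grasp point. The pads swing forward as they close: fully open they stand 13 mm farther back than shut.
Start: joints at [-61.845, 22.042, 0.453, 0, -68.411, -14.817], TCP at [0.144, -0.608, 0.231] pointing down, gripper open.
Joint ranges: [-179.83, 179.83], [-69.29, 118.12], [-61.27, 80.66], [-181.25, 117.63], [-171.15, -9.14], [-177.46, 177.46]. Speed limits (degrees/s): [159.86, 159.86, 180, 180, 180, 180].

INTERFACE

Orientations are given as a 3x3 rotation matrix whose columns are the frame's x, y, z axes.
In Python, from rig import ctrl, get_image, workorder gives the robot as it stands.
- The arm moves only by the tool arm_command, never from a script. Its argument "motion" is one flat list of numbers, 7 for each row, row after row: the opening in per cent of the stroke, from 0 (shut) to 100 (fully open), then the shift along the tool's x, y, z normalised to -1 to 1, where 1 is 0.3 m, then the turn, a rotation vector about the tool's x, y, z normalised to -1 to 1, where 1 is 180 degrees. In form: [fingers, x, y, z, rx, ry, rz, fingers, x, y, z, rx, ry, rz, ...]. A call has 1 to 10 rows; each row is the pose to reach, as a shift and turn from the pose commanded when the call began, along the tool's axes at that moment, turning the shorter way round; what a row does not reach only later rows make up. A row lasts 1/8 s, in which the tool goes at most 62.5 mm and 10.7 degrees, less where a joint would pass 70% of its speed; a pose out of reach is approached as far as the arm can. A call with a number of a shift or a turn outside -1 to 1 is refused whole. A call with a gripper value outside its range is refused whole. The fingers move at their own pace and stop on an object; "squeeze" is the grip in N (left out, the last holds). Time passes only in rows, so rows that repeat a pose let the fingers close. It gives the time, the measured TCP pose, the force, the opening and the grip force at its end, in the units of the state.
- ctrl.get_state(): the state, without advancing time (a new reading comes with each control period).
- get_image(name): name is "scene" or "side" or "wrist"; returns a dict with "image" (420x560x3 uint8, red, green, blue), "intrinsics" (3x3 intrinsics, pixels), "view" (4x4, takes a point from world to camera coordinates). Camera axes: x right, y down, z forward; pixel columns grow to the right and rows downward; lengths in m; the calibration is good to about 2 mm. A picture is of the moment at which its call begins. There is no depth.
- workorder.hand_in(): hands the job in; it is judged then, once.
The state is a dict: "clock": time; "qpos": joint angles; "qvel": joint speeds; "joint_torque": joint torques, N m; "tcp_pos": TCP position; "tool_rot": TCP orientation; "ft_force": force on the tool from outside, world axes, zero at the start; "moment": the same for the moment, N m; "finger_gap": finger opening in m; "grasp_force": force on a finger pad.
Only numpy, scipy, OpenCV 4.12 (cv2) and the standard library are available. Lean on these libraries where they do the work, as an engineer would, in place of code of your own. Each camera call takes 0.05 s, during which the arm holds its last target. There are 200 camera calls.

TASK

Test the three small jars by pressing the raised button of their lids: exactly one lid is slack and its button clicks in and stays in, the sealed ones do not give. Press the slack one fully in while its jar still stands in its place, then move that jar into the steel reject bay and leave it there upright on the table, wholly inside the rails. Leave the two sealed jars and everything else where they are, and tip nothing over.

Things in the scene. Friction and masses are not known exactly. Their poses are not given: they have to be found in the camera images.
- jar_a_mid (a point): centre (44 mm above the table) of one of the three small upright jars to be tested; all three look alike: round, body 60 mm wide, white metal lid 63 mm wide from 73 to 88 mm above the table, overall 94 mm high with the lid's raised button. Mass about 0.3 kg. z is up when it stands
- lid_a (a joint): travel (m) of the round button in the middle of jar_a's lid: 0 up, 0.004 fully in. 34 mm wide, its nearly flat top 26 mm wide and 94 mm above the table, on the jar's axis. Slack: gives at 3 to 4 N, goes 4 mm to its stop and stays in. Sealed: stops dead within 1 mm. A straight press to 6 to 10 N tells. One of the three is slack, not always the same one
- jar_b_mid (a point): centre (44 mm above the table) of one of the three small upright jars to be tested; all three look alike: round, body 60 mm wide, white metal lid 63 mm wide from 73 to 88 mm above the table, overall 94 mm high with the lid's raised button. Mass about 0.3 kg. z is up when it stands
- lid_b (a joint): travel (m) of the round button in the middle of jar_b's lid: 0 up, 0.004 fully in. 34 mm wide, its nearly flat top 26 mm wide and 94 mm above the table, on the jar's axis. Slack: gives at 3 to 4 N, goes 4 mm to its stop and stays in. Sealed: stops dead within 1 mm. A straight press to 6 to 10 N tells. One of the three is slack, not always the same one
- jar_c_mid (a point): centre (44 mm above the table) of one of the three small upright jars to be tested; all three look alike: round, body 60 mm wide, white metal lid 63 mm wide from 73 to 88 mm above the table, overall 94 mm high with the lid's raised button. Mass about 0.3 kg. z is up when it stands
- lid_c (a joint): travel (m) of the round button in the middle of jar_c's lid: 0 up, 0.004 fully in. 34 mm wide, its nearly flat top 26 mm wide and 94 mm above the table, on the jar's axis. Slack: gives at 3 to 4 N, goes 4 mm to its stop and stays in. Sealed: stops dead within 1 mm. A straight press to 6 to 10 N tells. One of the three is slack, not always the same one
- bay_mid (a point): reject bay: centre, at table height, of a U-shaped steel guard fixed to the table, over a grey sheet. Inside 110 mm deep (its x) by 120 mm wide (its y); rails 4 mm thick, 25 mm high on its two sides and far (+x) end; open on its -x side, towards the robot. No raised floor: jars stand on the table in it
- marker: bystander: a marker pen lying flat between two of the small jars, 100 mm long, 16 mm thick; origin under its middle
- weight: bystander: a small brass balance weight with a knob, 26 mm wide, 27 mm high, standing between two of the small jars; origin at the centre of its foot
- tall_jar: bystander: a big closed amber jar, 84 mm wide, 135 mm high, on the left; origin at the centre of its foot
- funnel: bystander: a steel filling funnel standing mouth down on the left, 100 mm wide, 60 mm high; origin at the centre of its foot
- lid_stack: bystander: three spare white lids in a stack on the right, 72 mm wide, 37 mm high; origin at the centre of its foot
- label_roll: bystander: a roll of paper labels on the right, 90 mm wide, 50 mm high; origin at the centre of its foot

How it is judged:
By the outcome, as a careful person would: the job done as asked, in the order asked, and still so for the second after the job is handed in, with the robot touching nothing.
It also fails if it takes over 58 s, if anything falls off the work surface, if the arm or the gripper's body presses on something with over 40 N, if the wrist force passes 120 N, or if a joint passes its speed limit or range.

## Working session

There is one attempt and no reset: what is moved stays moved. The work goes in short steps, Python scripts to look and compute and a tool call to move; the robot and the scene stay as the last step left them, time stands still between calls to the robot, and variables do not carry over. Pictures are saved under pics/ and viewed, at most 10 in all, crops included, and the job is handed in when it is done.

Besides the shell and the picture viewer there is one more tool, called after ">>>" by a JSON object that holds its "op" and its "data". arm_command: Moves the arm, as the interface text tells. Its arguments: {"type":"object","properties":{"motion":{"type":"array"},"squeeze":{"type":"number"}},"required":["motion"]}

```bash
mkdir -p pics; ls; python3 - <<'E'
from rig import ctrl,get_image
import cv2,numpy as np
for n in("scene","side"):
    d=get_image(n);cv2.imwrite(f"pics/{n}0.png",d["image"][:,:,::-1]);np.savez(f"pics/{n}0.npz",**d)
    R=d["view"][:3,:3];print(n,-R.T@d["view"][:3,3],R[2],d["intrinsics"][0,0])
s=ctrl.get_state();print(s["tool_rot"],s["tcp_pos"],s["clock"],s["finger_gap"],ctrl.grasp_offset)
E
```

```text
pics
scene [1.10970287 0.38877186 1.1434022 ] [-0.4532843  -0.2997793  -0.83944369] 522.5559827466031
side [0.10270729 0.64846813 0.66070907] [ 0.43338579 -0.67389254 -0.59836912] 450.0489546848734
[[-9.73054194e-01 -2.30575767e-01 -5.93123265e-04]
 [-2.30576484e-01  9.73052406e-01  1.87071239e-03]
 [ 1.45799075e-04  1.95706482e-03 -9.99998074e-01]] [ 0.14407791 -0.60763889  0.23033107] 0.1 0.08539549844980499 0.0187
```

View pics/scene0.png

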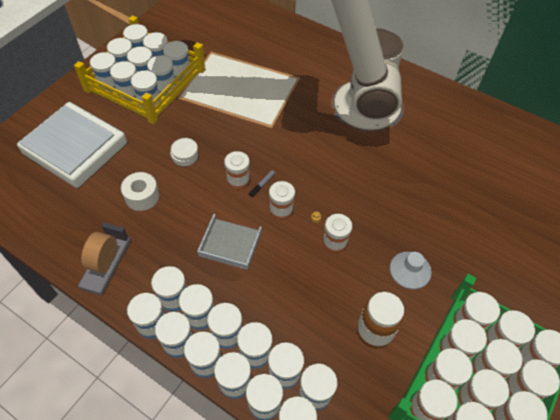

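View pics/side0.png

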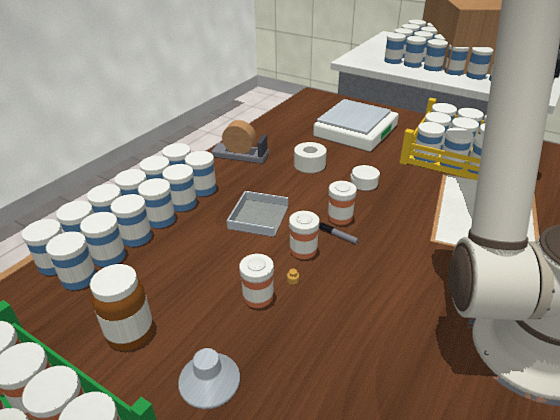

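The scene view shows three small jars with lids at about (237,158), (282,190) and (338,222), and the bay at (230,242). The marker is at (262,183) and the weight at (316,216). In the side view the jars are at (343,188), (304,218) and (257,264), and the bay is at (259,213). I'll zoom in next.

```bash
python3 - <<'E'
import cv2,numpy as np
a=cv2.imread("pics/scene0.png")[140:280,190:360];b=cv2.imread("pics/side0.png")[170:310,220:390]
cv2.imwrite("pics/crop.png",np.hstack([cv2.resize(i,(400,330),interpolation=cv2.INTER_CUBIC) for i in(a,b)]))
for n,uvs in(("scene",[(237,158),(282,190),(338,222)]),("side",[(343,188),(304,218),(257,264)])):
    im=cv2.imread(f"pics/{n}0.png")
    for u,v in uvs: print(n,[tuple(int(q) for q in im[y,u]) for y in range(v-8,v+30,4)])
E
```

```text
scene [(59, 77, 105), (204, 220, 220), (201, 216, 217), (208, 222, 223), (194, 209, 211), (156, 169, 170), (73, 87, 114), (122, 133, 140), (117, 127, 129), (70, 86, 117)]
scene [(202, 218, 218), (190, 205, 205), (203, 218, 218), (208, 224, 224), (210, 225, 225), (140, 151, 152), (38, 61, 110), (122, 133, 134), (116, 126, 128), (38, 60, 105)]
scene [(193, 210, 212), (189, 206, 206), (201, 217, 218), (211, 224, 225), (182, 197, 196), (215, 228, 228), (111, 120, 123), (64, 80, 114), (111, 120, 123), (59, 78, 115)]
side [(67, 90, 124), (224, 230, 229), (230, 237, 237), (217, 225, 223), (168, 177, 174), (152, 151, 142), (54, 80, 138), (135, 145, 150), (141, 152, 152), (143, 152, 150)]
side [(102, 121, 147), (224, 232, 231), (228, 235, 234), (232, 237, 236), (234, 241, 241), (140, 149, 147), (110, 116, 129), (48, 77, 132), (131, 141, 143), (141, 148, 147)]
side [(233, 240, 239), (222, 230, 228), (229, 236, 234), (233, 239, 237), (235, 242, 240), (228, 238, 236), (147, 153, 150), (52, 75, 134), (47, 73, 129), (145, 158, 156)]
```

View pics/crop.png

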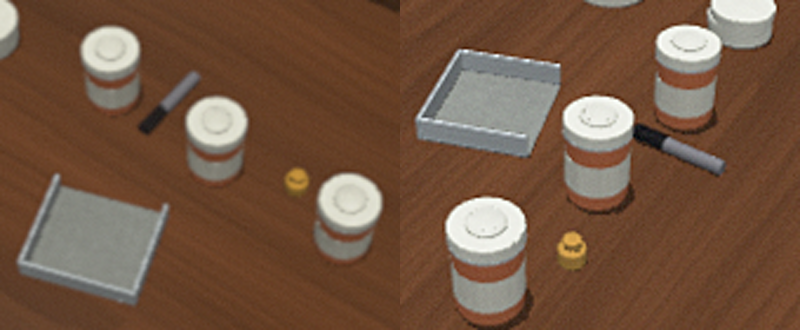

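Crop: the bay's outer top rail corners are visible in both views. In the scene half they are at (137,290), (22,262), (56,176) and (167,206). The lid, orange band and label separate well by colour.

```bash
cat > h.py <<'E'
import cv2,numpy as np
def ray(d,uv):
    R,t=d["view"][:3,:3],d["view"][:3,3]
    return -R.T@t, R.T@np.linalg.solve(d["intrinsics"],[uv[0],uv[1],1.])
def plane(d,uv,z):
    o,r=ray(d,uv); return o+r*(z-o[2])/r[2]
def tri(rs):
    P=[np.eye(3)-np.outer(r,r)/(r@r) for _,r in rs]
    return np.linalg.solve(sum(P),sum(p@o for p,(o,_) in zip(P,rs)))
def lid(im,uv):
    hsv=cv2.cvtColor(im,cv2.COLOR_RGB2HSV)
    m=((hsv[...,1]<45)&(hsv[...,2]>125)).astype(np.uint8)
    m=cv2.morphologyEx(m,cv2.MORPH_OPEN,np.ones((3,3)))
    n,l,s,c=cv2.connectedComponentsWithStats(m,connectivity=4)
    k=l[uv[1],uv[0]]; return c[k],s[k]
E
python3 - <<'E'
from h import *
np.set_printoptions(precision=4,suppress=True)
D={n:dict(np.load(f"pics/{n}0.npz")) for n in("scene","side")}
S=[(237,158),(282,190),(338,222)];T=[(343,188),(304,218),(257,264)]
for u,v in zip(S,T):
    a,sa=lid(D["scene"]["image"],u);b,sb=lid(D["side"]["image"],v)
    print(a,sa,b,sb,plane(D["scene"],a,.081),plane(D["side"],b,.081),tri([ray(D["scene"],a),ray(D["side"],b)]))
A=np.array([(137,290),(22,262),(56,176),(167,206)]);B=np.array([(417,121),(457,50),(560,65),(532,136)])
A=A/[400/170,330/140]+[190,140];B=(B-[400,0])/[400/170,330/140]+[220,170]
X=np.array([tri([ray(D["scene"],p),ray(D["side"],q)]) for p,q in zip(A,B)]);print(X,X.mean(0))
Y=np.array([(plane(D["scene"],p,.025)+plane(D["side"],q,.025))/2 for p,q in zip(A,B)]);print(Y,Y.mean(0),np.linalg.norm(Y-np.roll(Y,-1,0),axis=1))
for n,u in(("scene",(316,217)),("side",(293,276))):print("weight",plane(D[n],u,.013))
for u in[(262-8,170+20),(262+10,174)]:print("marker",plane(D["scene"],u,.008))
E
```

```text
[236.3863 161.5428] [225 152  24  21 409] [354.799  182.8632] [ 329  165   51   36 1045] [ 0.4497 -0.1546  0.081 ] [ 0.4411 -0.1953  0.081 ] [ 0.44   -0.1658  0.086 ]
[281.564  191.9176] [269 181  26  23 461] [303.7043 221.9761] [289 211  30  23 585] [ 0.4642 -0.0048  0.081 ] [ 0.4672 -0.0014  0.081 ] [ 0.4663 -0.0027  0.0821]
[338.1547 225.4623] [325 214  27  25 517] [256.0587 267.7164] [239 254  35  29 818] [0.47   0.1611 0.081 ] [0.4721 0.1645 0.081 ] [0.4715 0.1629 0.0815]
[[ 0.652   0.0258  0.0257]
 [ 0.6919 -0.0924  0.0265]
 [ 0.586  -0.1299  0.0234]
 [ 0.5469 -0.0121  0.022 ]] [ 0.6192 -0.0522  0.0244]
[[ 0.6515  0.0256  0.025 ]
 [ 0.6921 -0.0935  0.025 ]
 [ 0.5858 -0.1286  0.025 ]
 [ 0.5475 -0.0105  0.025 ]] [ 0.6192 -0.0517  0.025 ] [0.1258 0.1119 0.1242 0.1101]
weight [0.439  0.0866 0.013 ]
weight [0.4383 0.0875 0.013 ]
marker [ 0.4561 -0.0961  0.008 ]
marker [ 0.3846 -0.0864  0.008 ]
```

>>> {"op": "arm_command", "data": {"motion": [0, -0.67, 0.62, 0.1, 0, 0, 0, 0, -0.67, 0.62, 0.1, 0, 0, 0, 0, -0.67, 0.62, 0.1, 0, 0, 0, 0, -0.67, 0.62, 0.1, 0, 0, 0, 0, -0.67, 0.62, 0.1, 0, 0, 0, 0, -0.67, 0.62, 0.1, 0, 0, 0], "squeeze": 40}}

```text
clock: 0.85
tcp_pos: [0.2975, -0.3793, 0.2011]
tool_rot: [[-0.972, -0.234, -0.001], [-0.234, 0.972, 0.001], [0.0, 0.001, -1.0]]
ft_force: [0.3, -0.6, -0.6]
finger_gap: -0.0
grasp_force: 0.0
```

```bash
cat > go.py <<'E'
import sys,numpy as np
from rig import ctrl
np.set_printoptions(precision=4,suppress=True)
s=ctrl.get_state();t=np.array([float(a) for a in sys.argv[1:4]])
d=t-s["tcp_pos"]
print("t",s["clock"],"tcp",np.array(s["tcp_pos"]),"F",np.array(s["ft_force"]),"gap",s["finger_gap"],"q",np.round(s["qpos"],1))
print("shift",np.array(s["tool_rot"]).T@d/.3,"dist",np.linalg.norm(d)); print(np.array(s["tool_rot"]))
E
python3 go.py .451 -.153 .115
```

```text
t 0.85 tcp [ 0.2975 -0.3793  0.2011] F [ 0.2978 -0.5929 -0.5761] gap -3.38395243022467e-05 q [-32.5   9.6 -21.6  -0.  -58.8 -43.9]
shift [-0.6742  0.6135  0.2871] dist 0.28670815846643827
[[-0.9722 -0.234  -0.0005]
 [-0.234   0.9722  0.0006]
 [ 0.0004  0.0007 -1.    ]]
```

>>> {"op": "arm_command", "data": {"motion": [0, -0.67, 0.61, 0.1, 0, 0, 0, 0, -0.67, 0.61, 0.1, 0, 0, 0, 0, -0.67, 0.61, 0.1, 0, 0, 0, 0, -0.67, 0.61, 0.28, 0, 0, 0, 0, -0.67, 0.61, 0.28, 0, 0, 0, 0, -0.67, 0.61, 0.28, 0, 0, 0, 0, -0.67, 0.61, 0.28, 0, 0, 0]}}

```text
clock: 1.72
tcp_pos: [0.4503, -0.1572, 0.1174]
tool_rot: [[-0.973, -0.23, -0.0], [-0.23, 0.973, -0.0], [0.0, -0.0, -1.0]]
ft_force: [-0.5, -0.1, 0.2]
finger_gap: -0.0001
grasp_force: 0.0
```

```bash
python3 go.py .451 -.153 .097; python3 - <<'E'
from h import *
from rig import get_image
o=[]
for n in("scene","side","wrist"):
    d=get_image(n);cv2.imwrite(f"pics/{n}1.png",d["image"][:,:,::-1]);o.append(d["image"][:,:,::-1])
c=[o[0][110:210,180:313],o[1][130:230,280:413],o[2]]
cv2.imwrite("pics/m1.png",np.hstack([cv2.resize(i,(266,200),interpolation=cv2.INTER_AREA if i.shape[0]>300 else cv2.INTER_CUBIC) for i in c]))
E
```

```text
t 1.725 tcp [ 0.4503 -0.1572  0.1174] F [-0.4512 -0.138   0.2342] gap -7.367978812579482e-05 q [  0.3  14.8 -28.9   0.  -46.3 -77.1]
shift [-0.0055  0.0129  0.0681] dist 0.02085205684695465
[[-0.9732 -0.23   -0.0002]
 [-0.23    0.9732 -0.0003]
 [ 0.0002 -0.0002 -1.    ]]
```

View pics/m1.png

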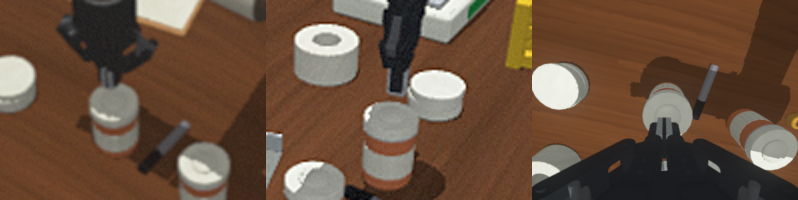

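The fingertips are just above the first jar's lid, roughly centred on the button in both outer views.

```bash
python3 go.py .451 -.153 .097
```

```text
t 1.875 tcp [ 0.4502 -0.1574  0.1181] F [ 0.299  -0.3133 -0.2244] gap -0.00022587128398396887 q [  0.3  14.7 -28.9   0.  -46.3 -77.1]
shift [-0.0058  0.0137  0.0703] dist 0.021550623511259196
[[-0.9734 -0.2289  0.0015]
 [-0.2289  0.9735 -0.0001]
 [-0.0015 -0.0005 -1.    ]]
```

>>> {"op": "arm_command", "data": {"motion": [0, -0.006, 0.013, 0.04, 0, 0, 0, 0, -0.006, 0.013, 0.06, 0, 0, 0, 0, -0.006, 0.013, 0.07, 0, 0, 0, 0, -0.006, 0.013, 0.075, 0, 0, 0, 0, -0.006, 0.013, 0.078, 0, 0, 0, 0, -0.006, 0.013, 0.081, 0, 0, 0, 0, -0.006, 0.013, 0.084, 0, 0, 0, 0, -0.006, 0.013, 0.084, 0, 0, 0]}}

```text
clock: 2.88
tcp_pos: [0.4514, -0.1522, 0.0934]
tool_rot: [[-0.973, -0.231, 0.001], [-0.231, 0.973, -0.001], [-0.001, -0.001, -1.0]]
ft_force: [-3.1, 0.8, 9.0]
finger_gap: 0.0002
grasp_force: 4.5
```

A 9 N press left the tip at 93.4 mm, so jar 1 is sealed. Next is the middle jar.

>>> {"op": "arm_command", "data": {"motion": [0, 0, 0, -0.12, 0, 0, 0, 0, -0.163, 0.475, -0.12, 0, 0, 0, 0, -0.163, 0.475, -0.12, 0, 0, 0, 0, -0.163, 0.475, -0.12, 0, 0, 0, 0, -0.163, 0.475, -0.1, 0, 0, 0, 0, -0.163, 0.475, -0.04, 0, 0, 0, 0, -0.163, 0.475, -0.04, 0, 0, 0]}}

```text
clock: 3.75
tcp_pos: [0.4645, -0.0032, 0.1028]
tool_rot: [[-0.973, -0.229, -0.004], [-0.229, 0.973, -0.001], [0.004, -0.0, -1.0]]
ft_force: [0.2, -0.1, 0.6]
finger_gap: -0.0
grasp_force: 0.0
```

```bash
python3 go.py .4657 -.003 .093
```

```text
t 3.75 tcp [ 0.4645 -0.0032  0.1028] F [ 0.1856 -0.1483  0.6117] gap -4.526520256506284e-05 q [ 19.7  15.  -31.4  -0.  -43.8 -96.4]
shift [-0.0044 -0.0001  0.0326] dist 0.009861392361024127
[[-0.9733 -0.2295 -0.0037]
 [-0.2295  0.9733 -0.001 ]
 [ 0.0038 -0.0001 -1.    ]]
```

>>> {"op": "arm_command", "data": {"motion": [0, -0.003, 0, 0.015, 0, 0, 0, 0, -0.003, 0, 0.025, 0, 0, 0, 0, -0.003, 0, 0.03, 0, 0, 0, 0, -0.003, 0, 0.034, 0, 0, 0, 0, -0.003, 0, 0.037, 0, 0, 0, 0, -0.003, 0, 0.04, 0, 0, 0, 0, -0.003, 0, 0.04, 0, 0, 0]}}

```text
clock: 4.62
tcp_pos: [0.467, -0.002, 0.0934]
tool_rot: [[-0.973, -0.231, 0.001], [-0.231, 0.973, -0.0], [-0.001, -0.0, -1.0]]
ft_force: [-3.4, -0.0, 8.6]
finger_gap: 0.0002
grasp_force: 4.6
```

An 8.6 N press left the tip at 93.4 mm, so the middle jar is sealed too. That should make the third one slack, but I'll press it to confirm.

>>> {"op": "arm_command", "data": {"motion": [0, 0, 0, -0.12, 0, 0, 0, 0, -0.142, 0.533, -0.12, 0, 0, 0, 0, -0.142, 0.533, -0.12, 0, 0, 0, 0, -0.142, 0.533, -0.12, 0, 0, 0, 0, -0.142, 0.533, -0.1, 0, 0, 0, 0, -0.142, 0.533, -0.04, 0, 0, 0, 0, -0.142, 0.533, -0.04, 0, 0, 0]}}

```text
clock: 5.5
tcp_pos: [0.47, 0.1622, 0.1028]
tool_rot: [[-0.973, -0.23, -0.003], [-0.23, 0.973, -0.002], [0.004, -0.001, -1.0]]
ft_force: [-0.5, -0.1, 1.2]
finger_gap: -0.0003
grasp_force: 0.0
```

```bash
python3 go.py .4713 .1628 .093
```

```text
t 5.5 tcp [0.47   0.1622 0.1028] F [-0.5468 -0.1049  1.2343] gap -0.00027844004805196434 q [  37.8   17.9  -27.    -0.   -45.3 -114.5]
shift [-0.0047  0.001   0.0325] dist 0.009863654621486901
[[-0.9732 -0.2299 -0.0034]
 [-0.2299  0.9732 -0.0022]
 [ 0.0038 -0.0013 -1.    ]]
```

>>> {"op": "arm_command", "data": {"motion": [0, -0.003, 0.001, 0.015, 0, 0, 0, 0, -0.003, 0.001, 0.025, 0, 0, 0, 0, -0.003, 0.001, 0.03, 0, 0, 0, 0, -0.003, 0.001, 0.034, 0, 0, 0, 0, -0.003, 0.001, 0.037, 0, 0, 0, 0, -0.003, 0.001, 0.04, 0, 0, 0, 0, -0.003, 0.001, 0.04, 0, 0, 0]}}

```text
clock: 6.38
tcp_pos: [0.4722, 0.1639, 0.0923]
tool_rot: [[-0.973, -0.231, 0.0], [-0.231, 0.973, 0.0], [-0.0, -0.0, -1.0]]
ft_force: [-1.3, -1.6, 3.5]
finger_gap: -0.0001
grasp_force: 1.7
```

It gave way at 3.5 N, so I'll keep pressing to the stop.

>>> {"op": "arm_command", "data": {"motion": [0, 0, 0, 0.003, 0, 0, 0, 0, 0, 0, 0.006, 0, 0, 0, 0, 0, 0, 0.008, 0, 0, 0, 0, 0, 0, 0.01, 0, 0, 0, 0, 0, 0, 0.012, 0, 0, 0, 0, 0, 0, 0.012, 0, 0, 0]}}

```text
clock: 7.12
tcp_pos: [0.4723, 0.164, 0.0898]
tool_rot: [[-0.973, -0.231, 0.001], [-0.231, 0.973, -0.0], [-0.001, -0.0, -1.0]]
ft_force: [-2.9, -1.9, 11.4]
finger_gap: 0.0
grasp_force: 6.1
```

At 11.4 N the tip is at 89.8 mm, about 4 mm below the unpressed height, so the button is on its stop. Now I'll lift, open and descend to grasp the lid.

>>> {"op": "arm_command", "data": {"motion": [0, 0, 0, -0.06, 0, 0, 0, 100, 0, 0, -0.14, 0, 0, 0, 100, 0, 0, -0.14, 0, 0, 0, 100, 0, 0, -0.14, 0, 0, 0, 100, 0, 0, -0.14, 0, 0, 0, 100, 0, 0, -0.14, 0, 0, 0, 100, 0, 0, -0.14, 0, 0, 0]}}

```text
clock: 8.0
tcp_pos: [0.4719, 0.1639, 0.1301]
tool_rot: [[-0.973, -0.231, -0.001], [-0.231, 0.973, -0.0], [0.001, -0.0, -1.0]]
ft_force: [0.2, -0.2, -0.0]
finger_gap: 0.0851
grasp_force: 0.0
```

```bash
python3 go.py .4715 .1635 .056;  python3 - <<'E'
from h import *
from rig import get_image
np.set_printoptions(precision=4,suppress=True)
o=[]
for n in("side","wrist"):
    d=get_image(n);cv2.imwrite(f"pics/{n}2.png",d["image"][:,:,::-1]);o.append(d["image"][:,:,::-1])
    if n=="side": S=d
a,s=lid(S["image"],(257,268));print(a,s,plane(S,a,.081))
c=[o[0][200:320,180:340],o[1]]
cv2.imwrite("pics/m2.png",np.hstack([cv2.resize(i,(400,300),interpolation=cv2.INTER_AREA) for i in c]))
E
```

```text
t 8.0 tcp [0.4719 0.1639 0.1301] F [ 0.2471 -0.1983 -0.0274] gap 0.08505028249066103 q [  37.8   15.9  -25.    -0.   -49.2 -114.5]
shift [ 0.0014 -0.0008  0.2471] dist 0.07413823235358251
[[-0.973  -0.2306 -0.0006]
 [-0.2306  0.973  -0.0004]
 [ 0.0007 -0.0003 -1.    ]]
[256.5539 268.2303] [240 254  33  29 760] [0.4705 0.1652 0.081 ]
```

View pics/m2.png

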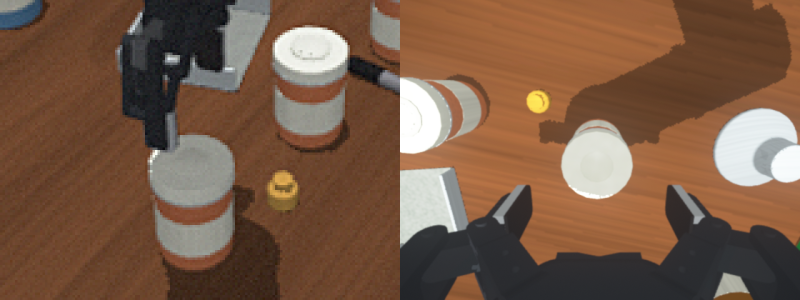

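Jar 3 stands in place and is centred between the open fingers; in the wrist half its lid is at (597,160). The button now looks flat, and nothing is in the fingers' way.

>>> {"op": "arm_command", "data": {"motion": [100, 0, 0, 0.1, 0, 0, 0, 100, 0, 0, 0.2, 0, 0, 0, 100, 0, 0, 0.245, 0, 0, 0, 100, 0, 0, 0.245, 0, 0, 0, 60, 0, 0, 0.245, 0, 0, 0, 60, 0, 0, 0.245, 0, 0, 0, 60, 0, 0, 0.245, 0, 0, 0, 60, 0, 0, 0.245, 0, 0, 0], "squeeze": 35}}

```text
clock: 9.1
tcp_pos: [0.4729, 0.1642, 0.0584]
tool_rot: [[-0.973, -0.231, 0.002], [-0.231, 0.973, 0.001], [-0.003, 0.001, -1.0]]
ft_force: [-0.0, -2.2, 6.3]
finger_gap: 0.0604
grasp_force: 37.9
```

>>> {"op": "arm_command", "data": {"motion": [60, 0, 0, -0.05, 0, 0, 0, 60, 0, 0, -0.17, 0, 0, 0, 60, 0, 0, -0.3, 0, 0, 0, 60, 0, 0, -0.34, 0, 0, 0, 60, -0.05, -0.15, -0.34, 0, 0, 0, 60, -0.11, -0.3, -0.34, 0, 0, 0, 60, -0.18, -0.48, -0.34, 0, 0, 0, 60, -0.25, -0.66, -0.34, 0, 0, 0, 60, -0.306, -0.813, -0.34, 0, 0, 0, 60, -0.306, -0.813, -0.34, 0, 0, 0]}}

```text
clock: 10.35
tcp_pos: [0.6177, -0.055, 0.1559]
tool_rot: [[-0.974, -0.226, -0.004], [-0.226, 0.974, 0.0], [0.004, 0.001, -1.0]]
ft_force: [-0.3, 0.2, -2.9]
finger_gap: 0.0599
grasp_force: 40.3
```

```bash
python3 - <<'E'
from h import *
from rig import get_image
o=[]
for n in("scene","side"):
    d=get_image(n);cv2.imwrite(f"pics/{n}3.png",d["image"][:,:,::-1]);o.append(d["image"][:,:,::-1])
c=[o[0][130:290,170:370],o[1][120:320,190:440]]
cv2.imwrite("pics/m3.png",np.hstack([cv2.resize(i,(400,320),interpolation=cv2.INTER_CUBIC) for i in c]))
E
python3 go.py .6175 -.0525 .061
```

```text
t 10.45 tcp [ 0.6163 -0.0526  0.1565] F [ 0.0888  0.6316 -3.4326] gap 0.06049078633248163 q [ 10.1  24.9  -6.2  -0.1 -59.1 -86.8]
shift [-0.0055 -0.0012  0.3183] dist 0.0955151632430798
[[-0.9735 -0.2288 -0.0046]
 [-0.2288  0.9735  0.0005]
 [ 0.0043  0.0015 -1.    ]]
```

View pics/m3.png

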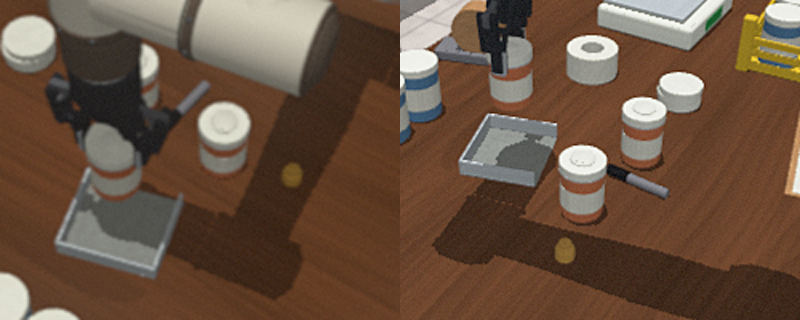

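The jar hangs upright above the bay, at about (112,160) in the scene half and (510,75) in the side half. The other two jars, the marker and the weight are unmoved. Lowering now.

>>> {"op": "arm_command", "data": {"motion": [60, -0.002, 0, 0.12, 0, 0, 0, 60, -0.002, 0, 0.22, 0, 0, 0, 60, -0.002, 0, 0.28, 0, 0, 0, 60, -0.002, 0, 0.305, 0, 0, 0, 60, -0.002, 0, 0.315, 0, 0, 0, 60, -0.002, 0, 0.322, 0, 0, 0, 60, -0.002, 0, 0.326, 0, 0, 0, 60, -0.002, 0, 0.326, 0, 0, 0]}}

```text
clock: 11.45
tcp_pos: [0.6184, -0.0521, 0.0616]
tool_rot: [[-0.973, -0.231, 0.001], [-0.231, 0.973, 0.0], [-0.001, -0.0, -1.0]]
ft_force: [-0.0, 0.4, -3.8]
finger_gap: 0.0604
grasp_force: 40.3
```

>>> {"op": "arm_command", "data": {"motion": [60, 0, 0, 0.004, 0, 0, 0, 60, 0, 0, 0.007, 0, 0, 0, 60, 0, 0, 0.01, 0, 0, 0, 60, 0, 0, 0.01, 0, 0, 0]}}

```text
clock: 11.95
tcp_pos: [0.6184, -0.0521, 0.0586]
tool_rot: [[-0.973, -0.231, 0.0], [-0.231, 0.973, -0.0], [-0.0, -0.0, -1.0]]
ft_force: [-0.6, 0.0, -1.6]
finger_gap: 0.0602
grasp_force: 40.5
```

>>> {"op": "arm_command", "data": {"motion": [60, 0, 0, 0.002, 0, 0, 0, 60, 0, 0, 0.002, 0, 0, 0, 80, 0, 0, 0.002, 0, 0, 0, 100, 0, 0, 0.002, 0, 0, 0, 100, 0, 0, 0.002, 0, 0, 0, 100, 0, 0, -0.06, 0, 0, 0, 100, 0, 0, -0.2, 0, 0, 0, 100, 0, 0, -0.4, 0, 0, 0, 100, 0, 0, -0.5, 0, 0, 0, 100, 0, 0, -0.5, 0, 0, 0]}}

```text
clock: 13.2
tcp_pos: [0.6198, -0.0519, 0.2117]
tool_rot: [[-0.973, -0.231, 0.007], [-0.231, 0.973, 0.001], [-0.007, -0.001, -1.0]]
ft_force: [-0.0, 0.1, -0.9]
finger_gap: 0.0853
grasp_force: 0.0
```

>>> {"op": "arm_command", "data": {"motion": [100, 0.6, -0.6, 0, 0, 0, 0, 100, 0.6, -0.6, 0, 0, 0, 0, 100, 0.6, -0.6, 0, 0, 0, 0, 100, 0.6, -0.6, 0, 0, 0, 0, 100, 0.6, -0.6, 0, 0, 0, 0, 100, 0.6, -0.6, 0, 0, 0, 0, 100, 0.6, -0.6, 0, 0, 0, 0]}}

```text
clock: 14.08
tcp_pos: [0.4852, -0.2678, 0.2077]
tool_rot: [[-0.973, -0.232, -0.001], [-0.232, 0.973, 0.0], [0.001, 0.0, -1.0]]
ft_force: [-0.6, -0.0, 0.1]
finger_gap: 0.0853
grasp_force: 0.0
```

```bash
python3 - <<'E'
from h import *
from rig import get_image
np.set_printoptions(precision=4,suppress=True)
o=[];D=[]
for n in("scene","side"):
    d=get_image(n);cv2.imwrite(f"pics/{n}4.png",d["image"][:,:,::-1]);o.append(d["image"][:,:,::-1]);D.append(d)
for i,(u,v) in((0,(282,190)),(1,(304,218))):
    a,s=lid(D[i]["image"],(u,v));print(a,s,plane(D[i],a,.081))
def px(d,p):
    c=d["view"]@[*p,1]; q=d["intrinsics"]@c[:3]; return (q[:2]/q[2]).astype(int)
for d in D:
    q=px(d,(.6184,-.0521,.081));a,s=lid(d["image"],q);print("bay jar",q,a,s,plane(d,a,.081))
c=[o[0][130:290,170:370],o[1][120:320,190:440]]
cv2.imwrite("pics/m4.png",np.hstack([cv2.resize(i,(400,320),interpolation=cv2.INTER_CUBIC) for i in c]))
E
```

```text
[281.4707 192.0544] [269 181  26  24 478] [ 0.4647 -0.0048  0.081 ]
[303.6918 221.9572] [289 211  30  23 584] [ 0.4672 -0.0014  0.081 ]
bay jar [229 226] [230.8202 239.0207] [ 202  213   58   52 1546] [ 0.6447 -0.0287  0.081 ]
bay jar [258 189] [258.6452 189.2306] [245 180  28  20 451] [ 0.6178 -0.0523  0.081 ]
```

View pics/m4.png

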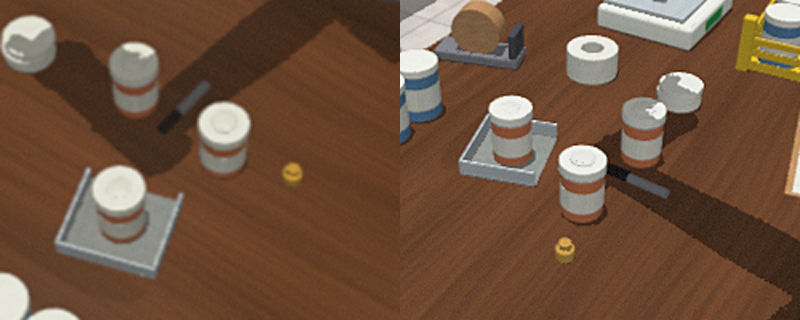

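The reject jar stands upright in the middle of the bay, at about (120,205) in the scene half and (512,130) in the side half. Its measured centre is (0.618, -0.052), against a bay centre of (0.6175, -0.0525). The sealed jars, marker and weight haven't moved, and the arm is clear.

```bash
python3 -c "
from rig import workorder
print(workorder.hand_in())"
```

```text
the job is handed in; nothing more can be done
None
```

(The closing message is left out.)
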